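# Seat the sanding drum's axle in its slotted stand

### The job

Take the rubber sanding drum out of its plywood rest and put it into the grey slotted stand: lower its axle level into both open slots and press it gently past the spring plungers until both ends are felt to sit fully home on the bottom of their slots. Do not drop it in or lean on it hard, and leave everything else on the bench where it is; finish with the drum released.

Things in the scene. Friction and masses are not known exactly. Their poses are not given: they have to be found in the camera images.
- drum: The sanding drum: a black rubber roller 50 mm in diameter and 90 mm wide, on a bare steel axle 12 mm in diameter and 170 mm long that sticks out 40 mm at each end. Origin at its centre; its y axis runs along the axle; it is round, so its x and z axes have no meaning once it has rolled. Mass 0.35 to 0.6 kg. It starts with its axle lying in the two notches of the rest, its axis 60 mm above the table. Grasp the rubber across its diameter from above, near the middle.
- axle_end_a (a point): Centre of the end face of the drum's axle, 85 mm from the drum's centre along its +y.
- axle_end_b (a point): Centre of the other end face of the drum's axle, 85 mm from the drum's centre along its -y.
- rest: The drum's storage rest, fixed: a plywood base 100 x 160 x 12 mm with two saddles 14 mm thick, 65 mm either side of its middle along y, each with an open 90 degree notch (the saddles reach 69 mm high). Origin at the centre of its underside, y along the drum's axle.
- stand: The slotted stand, fixed: dark steel base 110 (x) x 170 (y) x 10 mm with two upright grey cheeks 60 mm wide (x), 12 mm thick and 106 mm high, centred at y = +61 and -61 mm (110 mm clear between them), each with an open-topped slot at x = 0. Origin at the centre of the underside, z up, y along the line of the axle. Beyond 60 N between drum and stand the stand is damaged.
- slot_a (a point): Centre of the slot in the stand's +y cheek, 100 mm above the stand's underside, where its flared mouth (26 mm wide at 106 mm height) has narrowed to the slot's 14 mm. Its bottom is a flat seat, level with that of slot b, whose height is adjustable and not measured: find it by feel. The axle's axis, when home on it, is somewhere from 54 to 80 mm above the stand's underside.
- slot_b (a point): The same for the slot in the -y cheek. In each slot a round spring plunger sticks out 4 mm from the +x flank, just above the seat. An axle laid in stops on it, 11 to 14 mm above home; 6 to 13 N at that end pushes it past and down to the seat, where it stays; the drum's weight alone does not. The plungers are damped: press slowly. One is stiffer, so one end may go down first. Either axle end fits either slot.
- tape_roll: Bystander: roll of tape lying flat, 68 mm across, 24 mm high; origin at the centre of its underside.
- jar: Bystander: small jar, 56 mm across, 65 mm high; origin at the centre of its underside.
- seam_roller: Bystander: slimmer wooden roller (30 mm across, 70 mm wide) on a thin axle, lying in a low wooden rest of its own; origin at its centre.
- scraper: Bystander: spatula-shaped hand scraper lying on the table.
- samples: Bystander: stone sample block 100 x 100 x 36 mm; origin at the centre of its underside.
- sealer: Bystander: bottle 60 mm across, 160 mm high; origin at the centre of its underside.
- can: Bystander: can 72 mm across, 100 mm high; origin at the centre of its underside.

How it is judged:
On the way, in this order (a step that is already met when the one before it is completed fails the run):
1. the drum is lifted clear of its rest (z of drum in the frame of rest above 0.09 m), for 0.1 s.
2. the axle, in the gripper's fingers, lies between the flanks of both slots, below the mouths (z of each of axle_end_a, axle_end_b in the frame of stand below 0.1 m and horizontal distance between drum and stand below 0.012 m and angle between the y axis of drum and the y axis of stand, either way round below 0.1 rad and contact force between the fingers and drum above 0.5 N), for 0.05 s.
At the end, for the whole second after the job is handed in: Both ends of the axle bear on the seats at the bottom of their slots (carriage_c0 is the seat of slot a, carriage_c1 that of slot b), the axle level within 0.03 rad, the drum centred between the cheeks (within 13 mm) with its axle along the slots (within 0.05 rad), at rest and released (contact force between drum and carriage_c0 above 0.2 N and contact force between drum and carriage_c1 above 0.2 N and angle between drum's own y axis and vertical between 1.5408 and 1.6008 rad and z of drum in the frame of stand below 0.083 m and horizontal distance between drum and stand below 0.013 m and angle between the y axis of drum and the y axis of stand, either way round below 0.05 rad and linear speed of drum below 0.01 m/s); the robot touches nothing.
It fails at once if the drum is pressed or dropped onto the stand with more than 60 N (contact force between drum and stand above 60 N).
It fails at once if the drum is dropped into the stand (falls freely, faster than 0.4 m/s) (contact force between the fingers and drum below 0.1 N and linear speed of drum above 0.4 m/s and horizontal distance between drum and stand below 0.03 m and z of drum in the frame of stand below 0.2 m).
It fails at once if a bystander is shifted by more than 20 mm (distance of any of tape_roll, jar, seam_roller, scraper, samples, sealer, can from where it was at the start of the episode above 0.02 m).
It also fails if it takes over 61 s, if anything falls off the work surface, if the arm or the gripper's body presses on something with over 40 N, if the wrist force passes 120 N, or if a joint passes its speed limit or range.

### The arm

A 7-joint arm with a two-finger parallel gripper is mounted at the origin on the work surface. World frame = base frame: x ahead of the robot, y to its left, z up, the work surface at z = 0. Lengths are in m, angles in rad, forces in N, time in s.
With the tool pointing down it reaches from about 0.4 to 0.875 m from the base axis. Payload 6.5 kg.
Tool frame: the origin (TCP) lies at the very end of the fingers, on their centre line; the grasp point (between the pads) lies 19 mm behind it; z points along the fingers, y is the line along which they close (so a half turn about z gives the same grasp; the last joint's range is limited). The gripper opens to 85 mm and grips with 20 to 120 N. Pads are 22 mm wide; open, the fingers measure 114 mm over their backs; the gripper's body (76 mm by 85 mm) begins 54 mm behind the grasp point. The pads swing forward as they close: fully open they stand 13 mm farther back than shut.
Start: joints at [-1.353, 0.536, -0.004, 1.538, 0.003, 1.067, -0.071], TCP at [0.182, 0.624, 0.231] pointing down, gripper open.
Joint ranges: [-2.7, 2.7], [-0.37, 2.16], [-1.27, 1.26], [0.24, 2.4], [-1.31, 4.45], [0.19, 1.91], [-2.76, 2.76]. Speed limits (rad/s): [2.39, 2.39, 3.14, 3.14, 3.14, 3.14, 3.14].

### API

Orientations are given as a unit quaternion [x, y, z, w].
In Python, from cell import bot, open_jaws, clamp, kinematics, monitor, snapshot, get_calibration, job gives the robot as it stands. Calls block until the motion is done:
- bot.movep(position, orientation): joint-space move of the TCP to a pose.
- bot.move_l(position, rot=None, velocity=0.15): straight line of the TCP; rot=None keeps the orientation; velocity is the mean speed in m/s.
- bot.set_joints(angles): joint-space move.
- open_jaws() and clamp(strength=None): open the fingers fully, or close them until they stop; strength is the grip in N (None keeps the last).
- bot.sleep(seconds).
- kinematics.inverse_kinematics(position, orientation): joint angles nearest the present ones, or None.
- monitor.get_state(): the state.
- snapshot(name): name is "scene" or "top" or "wrist"; returns the picture (384x512x3 uint8, blue, green, red); there is no depth.
- get_calibration(name): a dict with "fx", "fy", "cx", "cy" (pixels), "k1" (the pictures are not rectified: a ray, as slopes to the right and down, at radius r is drawn at 1 + k1 r^2 times it, then the intrinsics apply), "eye" and "orientation" of the camera in the world; the wrist camera has in their place "T_tool_cam" (4x4, takes a point from camera to tool coordinates, whose origin is the TCP and whose axes are the flange's). Camera axes: x right, y down, z forward; pixel columns grow to the right and rows downward; lengths in m; the calibration is good to about 2 mm. A picture is of the moment at which its call begins: read the wrist's pose just before it. get_calibration takes no time and is no camera call.
A pose or a line that the arm cannot do raises bot.IKError and nothing moves.
- job.job_done(): hands the job in; it is judged then, once.
The state is a dict: "time": time; "joint_pos": joint angles; "qd": joint speeds; "joint_torque": joint torques, N m; "tcp_pos": TCP position; "ee_rot": TCP orientation; "wrist_force": force on the tool from outside, world axes, zero at the start; "moment": the same for the moment, N m; "width": finger opening in m; "finger_force": force on a finger pad.
Only numpy, scipy, OpenCV 4.12 (cv2) and the standard library are available. Lean on these libraries where they do the work, as an engineer would, in place of code of your own. Each camera call takes 0.05 s, during which the arm holds its last target. There are 200 camera calls.

## Working session

There is one attempt and no reset: what is moved stays moved. The work goes in short steps, each a Python script; the robot and the scene stay as the last script left them, time stands still between calls to the robot, and variables do not carry over. Pictures are saved under pics/ and viewed, at most 10 in all, crops included, and the job is handed in when it is done.

```bash
mkdir -p pics; ls; python3 - <<'E'
from cell import *
import cv2
for n in ("scene","top"):
    cv2.imwrite(f"pics/{n}0.png",snapshot(n)); print(n,get_calibration(n))
print("wrist",get_calibration("wrist"))
s=monitor.get_state(); print({k:s[k] for k in("time","tcp_pos","ee_rot","wrist_force","width")})
E
```

```text
pics
scene {'fx': 447.31480504643116, 'fy': 447.31480504643116, 'cx': 257.71264217128174, 'cy': 190.52755535000333, 'k1': 0.005047870886596125, 'eye': array([1.62201364, 0.08912152, 0.91819903]), 'orientation': array([ 0.60621447,  0.66784126, -0.31198587, -0.29859151])}
top {'fx': 462.3936485930296, 'fy': 462.3936485930296, 'cx': 253.5772597272795, 'cy': 193.3291088324783, 'k1': -0.1902513938808763, 'eye': array([0.49370773, 0.02245541, 1.1917866 ]), 'orientation': array([ 0.71135745, -0.70052118,  0.04028742, -0.0402192 ])}
wrist {'fx': 335.67500966290874, 'fy': 335.67500966290874, 'cx': 255.93607149663313, 'cy': 191.86410554867354, 'k1': -0.02370365053406809, 'T_tool_cam': array([[ 3.92576204e-04, -9.60497861e-01, -2.78287092e-01,
         7.09407003e-02],
       [ 9.99999916e-01,  4.10231635e-04, -5.21201584e-06,
        -1.21528230e-03],
       [ 1.19168299e-04, -2.78287067e-01,  9.60497941e-01,
        -1.42011217e-01],
       [ 0.00000000e+00,  0.00000000e+00,  0.00000000e+00,
         1.00000000e+00]])}
{'time': 0.1, 'tcp_pos': array([0.18184847, 0.62342495, 0.23048375]), 'ee_rot': array([ 1.41380773e-01,  9.89954956e-01, -8.12398627e-04, -5.47263142e-05]), 'wrist_force': array([-0.86326976, -0.11590891,  0.23752622]), 'width': 0.08581263183522146}
```

View pics/top0.png

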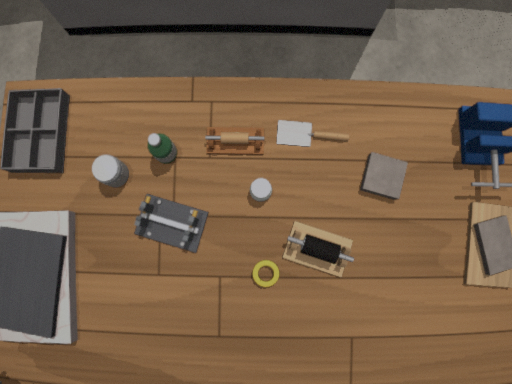

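View pics/scene0.png

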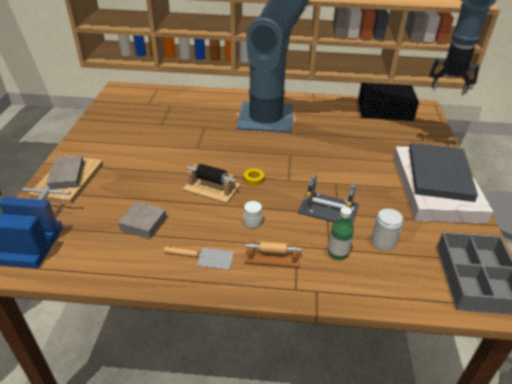

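The top view shows the drum at about (322,249), with its axle running from (290,241) to (353,261). The stand is at about (170,222), and the tape (266,274) and jar (261,189) are near the drum. The scene view shows the two cheeks standing upright around (311,187) and (351,195).

```bash
cat > h.py <<'E'
from cell import *
import numpy as np, cv2
from scipy.spatial.transform import Rotation as R
def ray(name,uv,st=None):
    c=get_calibration(name)
    p=(np.atleast_2d(uv).astype(float)-[c["cx"],c["cy"]])/[c["fx"],c["fy"]]
    u=p.copy()
    for _ in range(20): u=p/(1+c["k1"]*(u**2).sum(1,keepdims=True))
    d=np.c_[u,np.ones(len(u))]
    if name=="wrist":
        T=np.eye(4);T[:3,:3]=R.from_quat(st["ee_rot"]).as_matrix();T[:3,3]=st["tcp_pos"]
        T=T@c["T_tool_cam"]; return T[:3,3],d@T[:3,:3].T
    return np.array(c["eye"]),d@R.from_quat(c["orientation"]).as_matrix().T
def onplane(name,uv,z,st=None):
    e,d=ray(name,uv,st); return e+d*((z-e[2])/d[:,2:])
def down(axis_deg):  # tool z down, tool x along heading axis_deg
    a=np.deg2rad(axis_deg); x=np.array([np.cos(a),np.sin(a),0]); z=np.array([0,0,-1.])
    return R.from_matrix(np.c_[x,np.cross(z,x),z]).as_quat()
E
python3 - <<'E'
from h import *
np.set_printoptions(precision=4,suppress=True)
a=onplane("top",[(290,241),(353,261),(322,249)],.06);print(a)
b=onplane("top",[(138,221),(199,226),(170,222)],.08);print(b, onplane("top",[(147,195),(207,210),(196,249),(135,234)],.01))
d=a[1]-a[0];h=np.rad2deg(np.arctan2(d[1],d[0]));print(h,R.from_quat(monitor.get_state()["ee_rot"]).as_matrix())
for hh in (h,h+180):
  for c in (a[:2].mean(0),):
   for z in (.07,.2):
    print(hh,z,kinematics.inverse_kinematics([c[0],c[1],z],down(hh)))
E
```

```text
[[ 0.5074 -0.0674  0.06  ]
 [ 0.4597 -0.2233  0.06  ]
 [ 0.4886 -0.1462  0.06  ]]
[[0.5488 0.3036 0.08  ]
 [0.5397 0.1536 0.08  ]
 [0.548  0.2245 0.08  ]] [[0.6203 0.3001 0.01  ]
 [0.584  0.1423 0.01  ]
 [0.4837 0.1681 0.01  ]
 [0.5185 0.328  0.01  ]]
-106.99164528826971 [[-0.96    0.2799 -0.0003]
 [ 0.2799  0.96   -0.0016]
 [-0.0001 -0.0016 -1.    ]]
-106.99164528826971 0.07 [-0.5628  0.8854  1.0841  2.0647 -1.0576  0.9034 -2.2943]
-106.99164528826971 0.2 [-0.6128  0.555   1.1002  1.9884 -0.6045  0.9727 -2.6486]
73.00835471173029 0.07 [-0.3805  0.6918  0.7736  2.0567 -0.7613  0.7026  0.5966]
73.00835471173029 0.2 [-0.5332  0.4824  0.9618  1.9854 -0.4956  0.9276  0.3876]
```

```bash
python3 - <<'E'
from h import *
np.set_printoptions(precision=4,suppress=True)
bot.set_joints([-0.4,0.536,0,1.538,0,1.067,0.3])
s=monitor.get_state();print(s["time"],s["tcp_pos"],R.from_quat(s["ee_rot"]).as_matrix()[:,0])
bot.movep([.552,.234,.24],down(77)); s=monitor.get_state()
im=snapshot("wrist");cv2.imwrite("pics/ws.png",im);np.save("ws.npy",np.r_[s["tcp_pos"],s["ee_rot"]]);print(s["time"],s["joint_pos"])
bot.set_joints([.29,0.5,0,1.8,0,.85,0.0])
s=monitor.get_state();print(s["time"],s["tcp_pos"],R.from_quat(s["ee_rot"]).as_matrix()[:,0])
bot.movep([.4835,-.1455,.2],down(73)); s=monitor.get_state()
im=snapshot("wrist");cv2.imwrite("pics/wd.png",im);np.save("wd.npy",np.r_[s["tcp_pos"],s["ee_rot"]]);print(s["time"],s["joint_pos"],s["wrist_force"],s["moment"])
E
```

```text
2.2417 [0.6142 0.2129 0.2315] [-0.6461  0.7633  0.0008]
3.125 [-0.6207  0.4438  0.1947  1.6786 -0.097   1.0284 -0.6187]
4.8167 [ 0.5358 -0.205   0.1587] [0.2838 0.9589 0.0009]
5.2667 [ 0.2106  0.3293 -0.0126  1.9472  0.0052  0.8631 -0.0982] [ 0.6459 -0.2178 -0.0139] [-0.0429 -0.0032  0.002 ]
```

View pics/ws.png

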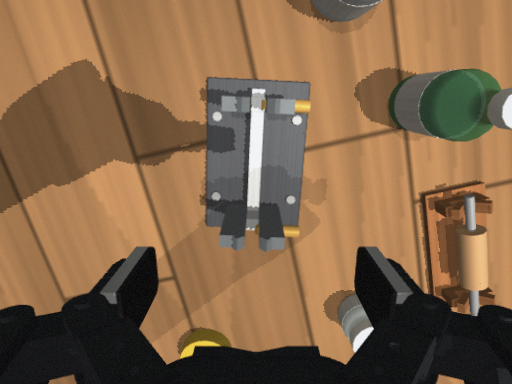

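View pics/wd.png

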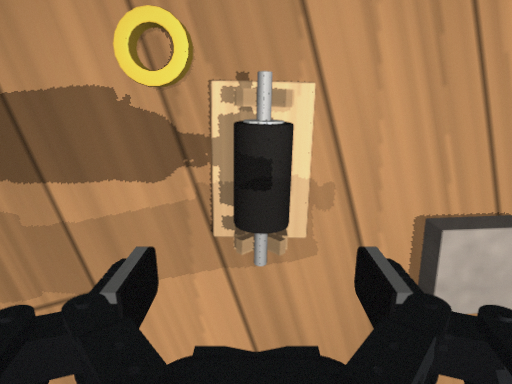

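The wrist view of the stand shows cheek tops at about rows 103 and 240, with slot gaps near columns 258 and 252 and the plungers to the right. In the other wrist view the drum axle runs from (265,72) to (261,265). I'll zoom in on the cheek tops and measure the drum with masks.

```bash
python3 - <<'E'
from h import *
np.set_printoptions(precision=4,suppress=True)
im=cv2.imread("pics/ws.png");a=cv2.resize(im[90:120,210:320],None,fx=7,fy=7,interpolation=cv2.INTER_NEAREST);b=cv2.resize(im[200:255,205:315],None,fx=7,fy=7,interpolation=cv2.INTER_NEAREST)
cv2.imwrite("pics/crop.png",np.vstack([a,b]))
n=np.load("wd.npy");st=dict(tcp_pos=n[:3],ee_rot=n[3:])
d=cv2.imread("pics/wd.png");m=(d.max(2)<45).astype(np.uint8);m[:, :200]=0;m[:,320:]=0;m[245:]=0;m[:100]=0
k,l,s,c=cv2.connectedComponentsWithStats(m);i=1+s[1:,4].argmax();print(s[i],c[i])
for r in (130,150,175,200,220):
    x=np.where(l[r]==i)[0];p=onplane("wrist",[(x[0]-.5,r),(x[-1]+.5,r)],.06,st);print(r,x[0],x[-1],(p[0]+p[1])/2,np.linalg.norm(p[1]-p[0]))
hsv=cv2.cvtColor(d,cv2.COLOR_BGR2HSV)
for r in (74,80,100,115,238,245,255,262):
    x=np.where((hsv[r,245:285,1]<45)&(hsv[r,245:285,2]>70))[0]+245
    if len(x): p=onplane("wrist",[(x[0]-.5,r),(x[-1]+.5,r)],.06,st);print(r,x[0],x[-1],p.mean(0))
col=lambda y:[(263,y)]
print(onplane("wrist",[(265,71),(261,266)],.06,st))
print(d[66:78,265].tolist(),d[260:270,261].tolist())
E
```

```text
[ 234  122   59  111 5954] [261.6365 176.4911]
130 234 292 [ 0.5017 -0.1063  0.06  ] 0.04919814181821605
150 234 291 [ 0.4965 -0.1223  0.06  ] 0.049146204584289366
175 234 290 [ 0.49  -0.143  0.06 ] 0.049306897113286216
200 234 288 [ 0.4827 -0.1644  0.06  ] 0.048603024422793274
220 234 287 [ 0.4769 -0.1824  0.06  ] 0.04856720573389216
74 258 271 [ 0.5154 -0.0642  0.06  ]
80 258 271 [ 0.5141 -0.0685  0.06  ]
100 257 270 [ 0.5089 -0.0832  0.06  ]
115 257 270 [ 0.5055 -0.0947  0.06  ]
238 255 266 [ 0.4718 -0.1992  0.06  ]
245 254 266 [ 0.4694 -0.2058  0.06  ]
255 255 266 [ 0.467  -0.2156  0.06  ]
262 254 265 [ 0.464  -0.2223  0.06  ]
[[ 0.5164 -0.0621  0.06  ]
 [ 0.4642 -0.2267  0.06  ]]
[[84, 127, 175], [86, 129, 175], [84, 126, 173], [83, 127, 174], [102, 135, 174], [161, 169, 179], [207, 211, 213], [209, 212, 212], [209, 213, 214], [210, 214, 214], [207, 211, 212], [211, 214, 217]] [[168, 173, 173], [169, 172, 173], [170, 172, 174], [169, 172, 172], [167, 170, 171], [167, 169, 170], [114, 141, 172], [82, 126, 170], [82, 125, 169], [81, 123, 168]]
```

View pics/crop.png

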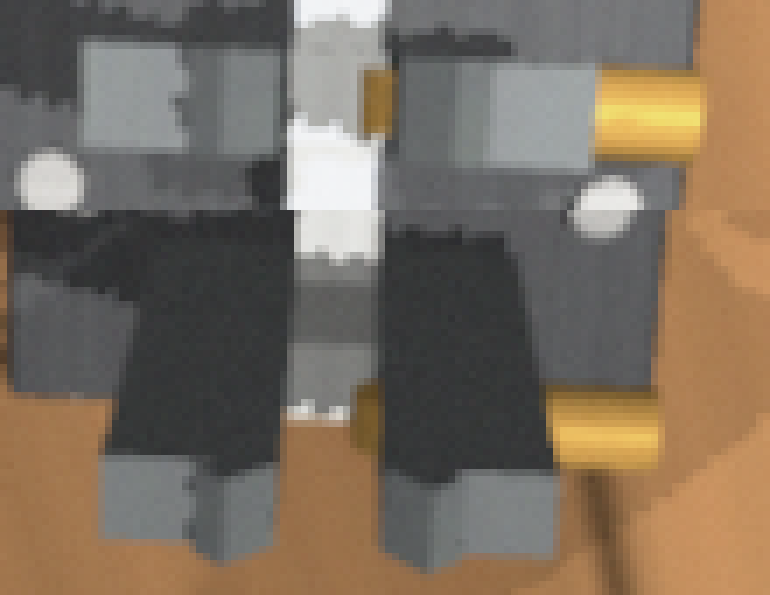

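The crop shows the upper cheek's slot centred at crop x≈338 and its top at y≈106. The lower cheek's slot is centred at x≈329 with its top at y≈504. In the full picture these are about (257.8,104.6) and (251.6,241.5).

```bash
python3 - <<'E'
from h import *
np.set_printoptions(precision=4,suppress=True)
n=np.load("ws.npy");st=dict(tcp_pos=n[:3],ee_rot=n[3:])
p=onplane("wrist",[(257.8,104.6),(251.6,241.5)],.106,st);d=p[0]-p[1]
print(p,np.linalg.norm(d),np.rad2deg(np.arctan2(d[1],d[0])),p.mean(0))
# grasp the drum
H=72.2;c=np.array([.4907,-.1431])
bot.movep([*c,.12],down(H));bot.move_l([*c,.043],velocity=.1)
s0=monitor.get_state();clamp(40);s=monitor.get_state()
print(s0["time"],s["time"],s["width"],s["finger_force"],s["tcp_pos"],s0["wrist_force"],s["wrist_force"],s["moment"])
E
```

```text
[[0.5671 0.2945 0.106 ]
 [0.5355 0.18   0.106 ]] 0.11878239803411186 74.5790166232763 [0.5513 0.2372 0.106 ]
6.65 7.0833 0.04900474418107253 40.410491824150085 [ 0.4903 -0.1429  0.0435] [ 0.1329 -0.046  -0.1897] [-1.7559  0.6531  6.2083] [0.2139 0.6124 0.0019]
```

```bash
python3 - <<'E'
from h import *
np.set_printoptions(precision=4,suppress=True)
s=monitor.get_state();p=s["tcp_pos"]
bot.move_l([p[0],p[1],.2],velocity=.12);bot.sleep(.2);s=monitor.get_state();print(s["time"],s["wrist_force"],s["moment"],s["width"])
bot.movep([.5513,.2372,.19],down(74.8));bot.sleep(.3);s=monitor.get_state();print(s["time"],s["tcp_pos"],s["wrist_force"],s["moment"],R.from_quat(s["ee_rot"]).as_matrix()[:,0],s["joint_pos"])
im=snapshot("wrist");cv2.imwrite("pics/wh.png",im);np.save("wh.npy",np.r_[s["tcp_pos"],s["ee_rot"]])
cv2.imwrite("pics/whc.png",cv2.resize(im[20:300,160:360],None,fx=2.1,fy=2.1,interpolation=cv2.INTER_NEAREST))
E
```

```text
8.7417 [ 0.2358  0.9264 -4.2295] [ 0.0297 -0.012  -0.0174] 0.04860058914541816
10.475 [0.5516 0.2364 0.1901] [-0.6746  0.1054 -4.6158] [-0.0094 -0.0235 -0.0125] [ 0.2634  0.9647 -0.0002] [-0.3786  0.5021 -0.1375  1.7069  0.0822  0.9382 -0.8146]
```

View pics/whc.png

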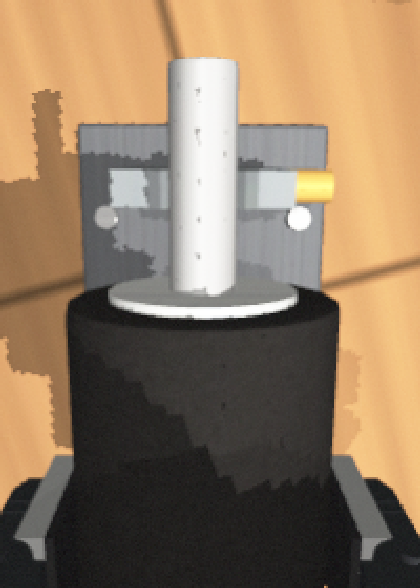

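The crop shows the axle at crop column 203.5 and vertical. The +y cheek spans columns 110–297 around row 188, so its centre is also 203.5 and it lines up. The base edges run (78,125)→(85,280) and (327,125)→(322,280).

```bash
python3 - <<'E'
from h import *
np.set_printoptions(precision=4,suppress=True)
n=np.load("wh.npy");st=dict(tcp_pos=n[:3],ee_rot=n[3:])
f=lambda q:np.array(q)/2.1-.5+[160,20]
hd=lambda d:np.rad2deg(np.arctan2(d[1],d[0]))
b=onplane("wrist",f([(78,125),(85,280),(327,125),(322,280)]),.01,st);print(b,hd(b[0]-b[1]),hd(b[2]-b[3]),np.linalg.norm(b[0]-b[2]))
c=onplane("wrist",f([(110,170),(110,206),(297,171),(297,208)]),.106,st);print(c,c.mean(0),hd(c[2]-c[0])+90,np.linalg.norm(c[2]-c[0]))
ax=n[2]+.0165
a=onplane("wrist",f([(203.5,59),(168.5,65),(238,65),(172,285),(235,285)]),ax,st);print(a,hd((a[1]+a[2]-a[3]-a[4])))
h=np.deg2rad(74.8);u=np.array([np.cos(h),np.sin(h)]);v=np.array([u[1],-u[0]])
sc=c.mean(0)[:2]-.061*u;dc=a[0,:2]-.085*u
print("stand",sc,"drum",dc,"diff along/across",(dc-sc)@u,(dc-sc)@v, "base end-based", (b[0]+b[2])[:2]/2-.085*u)
E
```

```text
[[0.5211 0.3311 0.01  ]
 [0.5033 0.2655 0.01  ]
 [0.6256 0.3026 0.01  ]
 [0.6086 0.2368 0.01  ]] 74.76404544993375 75.5087444226673 0.10828143695007583
[[0.541  0.3075 0.106 ]
 [0.5377 0.2971 0.106 ]
 [0.5968 0.292  0.106 ]
 [0.5943 0.281  0.106 ]] [0.5674 0.2944 0.106 ] 74.45127227272707 0.05800598266220965
[[0.5738 0.3186 0.2066]
 [0.5679 0.3192 0.2066]
 [0.5791 0.3162 0.2066]
 [0.5584 0.2836 0.2066]
 [0.5693 0.2806 0.2066]] 74.8335519791637
stand [0.5515 0.2355] drum [0.5515 0.2366] diff along/across 0.0010128022735394718 -0.00023697677215897428 base end-based [0.5511 0.2348]
```

```bash
cat > press.py <<'E'
from h import *
np.set_printoptions(precision=2,suppress=True)
h=np.deg2rad(74.9);u=np.array([np.cos(h),np.sin(h),0]);v=np.array([u[1],-u[0],0])
def rd():
    s=monitor.get_state();w=s["wrist_force"];m=s["moment"]
    return s["time"],s["tcp_pos"][2]*1e3,w@u,w@v,w[2],m@u,m@v,s["width"]*1e3
def press(xy,z,zend,base,fmax,step=.001,vel=.01):
    while z>zend:
        z-=step;bot.move_l([*xy,z],velocity=vel);r=rd();print("%.2f cmd%.1f"%(r[0],z*1e3),np.array(r[1:]))
        if r[4]-base>fmax: break
    return z
E
python3 - <<'E'
from press import *
clamp(70)
xy=[.5513,.2356]
bot.move_l([*xy,.105],down(74.9),velocity=.08);bot.sleep(.3);r=rd();print(np.array(r))
press(xy,.105,.083,r[4],5,.002,.02)
E
```

```text
[ 12.26 105.27  -0.1   -0.13  -4.21   0.01  -0.01  47.89]
12.51 cmd103.0 [102.83  -0.4   -0.21  -4.24  -0.     0.02  48.22]
12.76 cmd101.0 [100.8    0.26  -0.19  -4.13   0.03   0.    48.  ]
13.01 cmd99.0 [98.82 -0.39  0.46 -4.15  0.05  0.04 48.21]
13.26 cmd97.0 [96.86  0.62  0.89 -4.25  0.01  0.01 48.22]
13.51 cmd95.0 [94.83 -0.38 -0.35 -3.83  0.    0.01 47.91]
13.76 cmd93.0 [92.84  0.61 -0.13 -4.25 -0.02 -0.   48.69]
14.01 cmd91.0 [90.83  0.28 -0.45 -3.63 -0.01  0.02 48.4 ]
14.26 cmd89.0 [88.82 -0.44  0.93 -3.88 -0.04 -0.03 48.27]
14.51 cmd87.0 [86.84  0.54 -0.34 -3.35  0.03 -0.02 47.97]
14.76 cmd85.0 [84.84 -0.05  0.12 -4.47 -0.01  0.02 47.86]
15.01 cmd83.0 [82.85  0.28 -0.89 -4.48 -0.03 -0.1  47.99]
```

```bash
python3 - <<'E'
from press import *
press([.5513,.2356],.083,.035,-4.2,4,.001,.012)
E
```

```text
15.26 cmd82.0 [81.95 -0.13  0.36 -4.74 -0.02 -0.03 47.95]
15.51 cmd81.0 [80.94  0.34  0.85 -4.26 -0.02 -0.01 48.04]
15.76 cmd80.0 [79.91  1.05 -0.2  -4.47  0.01  0.04 48.14]
16.01 cmd79.0 [78.9  -0.96 -0.22 -4.43 -0.02  0.01 48.05]
16.26 cmd78.0 [77.9   0.16  0.2  -3.75  0.03 -0.07 48.11]
16.51 cmd77.0 [76.92  0.04  0.41 -3.76  0.04  0.01 48.17]
16.76 cmd76.0 [75.93 -0.26  0.56 -3.15  0.02 -0.03 48.25]
17.01 cmd75.0 [74.92 -0.49  0.16 -4.57  0.03  0.04 47.85]
17.26 cmd74.0 [73.9   0.13 -0.62 -3.8   0.05 -0.04 48.02]
17.51 cmd73.0 [72.93  0.07  0.13 -3.36 -0.01 -0.02 47.6 ]
17.76 cmd72.0 [71.96 -0.06 -0.36 -4.61  0.07 -0.02 47.89]
18.01 cmd71.0 [70.93 -1.3  -1.21 -4.49 -0.01  0.   47.99]
18.26 cmd70.0 [69.92 -0.93 -0.78 -4.14 -0.01 -0.   48.22]
18.51 cmd69.0 [68.93  0.37  0.21 -3.54  0.03 -0.   47.59]
18.76 cmd68.0 [67.9  -0.39  0.59 -3.94  0.02  0.   47.92]
19.01 cmd67.0 [66.92 -0.53 -0.36 -4.43 -0.04  0.03 48.  ]
19.26 cmd66.0 [65.9   0.   -0.29 -4.93  0.03  0.02 47.92]
19.51 cmd65.0 [64.93 -0.24 -0.4  -4.44 -0.01  0.04 48.32]
19.76 cmd64.0 [63.92  0.18 -0.08 -3.74 -0.01 -0.01 48.14]
20.01 cmd63.0 [62.94  0.1  -0.07 -4.28  0.05  0.01 48.23]
20.26 cmd62.0 [61.91  0.75 -0.69 -4.5   0.01  0.04 48.  ]
20.51 cmd61.0 [60.9  -0.13 -0.23 -4.24  0.01 -0.04 47.77]
20.76 cmd60.0 [59.98  0.92 -2.85 -2.08  0.34 -0.08 48.08]
21.01 cmd59.0 [59.08 -0.02 -4.99  0.77  1.11 -0.06 47.92]
```

```bash
python3 - <<'E'
from press import *
press([.5513,.2356],.059,.043,-4.2,24,.0005,.004)
E
```

```text
21.28 cmd58.5 [58.94 -1.12 -6.4   5.76  1.3  -0.29 48.2 ]
21.56 cmd58.0 [58.74 -0.82 -7.4   8.24  1.5  -0.45 47.85]
21.83 cmd57.5 [58.42 -1.35 -8.17  9.77  1.62 -0.43 47.52]
22.11 cmd57.0 [57.93 -1.04 -8.45  9.44  1.61 -0.32 47.76]
22.38 cmd56.5 [57.3  -1.11 -7.19  8.64  1.61 -0.2  47.91]
22.66 cmd56.0 [56.76 -0.5  -7.89  7.66  1.59 -0.09 48.01]
22.93 cmd55.5 [56.17 -1.27 -6.9   7.32  1.53  0.01 48.09]
23.21 cmd55.0 [55.64 -0.52 -6.96  7.    1.56  0.09 48.13]
23.48 cmd54.5 [55.07 -1.01 -6.8   6.48  1.5   0.16 47.94]
23.76 cmd54.0 [54.52 -0.74 -7.21  4.68  1.51  0.28 48.05]
24.03 cmd53.5 [53.96 -0.53 -7.21  5.43  1.43  0.29 47.99]
24.31 cmd53.0 [53.36  0.63 -7.02  3.35  1.4   0.47 47.96]
24.58 cmd52.5 [52.83 -0.58 -7.3   3.49  1.4   0.41 48.39]
24.86 cmd52.0 [52.24 -0.28 -7.66  2.25  1.33  0.5  48.5 ]
25.13 cmd51.5 [51.66  1.47 -6.26  2.89  1.35  0.48 48.05]
25.41 cmd51.0 [51.1   1.45 -6.26  1.68  1.25  0.52 47.74]
25.68 cmd50.5 [50.53  1.47 -6.24  0.5   1.23  0.6  47.98]
25.96 cmd50.0 [49.95  0.59 -4.64  0.54  1.17  0.59 48.03]
26.23 cmd49.5 [49.34  1.12 -5.14 -0.91  1.07  0.69 47.82]
26.51 cmd49.0 [48.78  0.53 -4.08 -1.42  1.11  0.68 48.07]
26.78 cmd48.5 [48.19  2.08 -4.58 -2.16  1.05  0.76 48.3 ]
27.06 cmd48.0 [47.62  1.72 -4.8  -4.02  0.99  0.76 48.15]
27.33 cmd47.5 [47.03  2.94 -4.82 -5.42  0.93  0.68 47.98]
27.61 cmd47.0 [46.4   0.22 -4.84 -8.39  0.9   0.46 47.85]
27.88 cmd46.5 [46.14  1.61 -4.59 -6.72  1.04  0.36 47.86]
28.16 cmd46.0 [45.9   0.28 -4.85 -5.5   1.14  0.26 47.78]
28.43 cmd45.5 [45.8  -0.15 -6.58 -0.18  1.33  0.08 48.1 ]
28.71 cmd45.0 [45.73 -0.58 -7.69  2.72  1.59 -0.12 47.98]
28.98 cmd44.5 [45.67 -1.72 -9.15  7.44  1.87 -0.35 48.27]
29.26 cmd44.0 [45.63 -2.33 -9.75 11.62  2.11 -0.56 47.85]
29.53 cmd43.5 [ 45.56  -3.48 -10.2   15.99   2.34  -0.76  48.06]
29.81 cmd43.0 [ 45.49  -4.79 -11.43  20.67   2.61  -0.98  47.83]
```

Force rises steeply with no further travel at z=45.5, about 14 mm below the plunger contact. The moment is fully explained by the lateral force, so both ends appear to bear equally. I'll relax the press, release, retreat and look.

```bash
python3 - <<'E'
from press import *
xy=[.5513,.2356]
bot.move_l([*xy,.0453],velocity=.01);print(np.array(rd()))
open_jaws();bot.sleep(.3);print(np.array(rd()))
s=monitor.get_state();bot.move_l([*xy,.20],velocity=.1)
bot.sleep(.2);s=monitor.get_state();im=snapshot("wrist");print(np.array(rd()))
np.save("wf.npy",np.r_[s["tcp_pos"],s["ee_rot"]]);cv2.imwrite("pics/wf.png",im)
sc=snapshot("scene");cv2.imwrite("pics/scf.png",sc)
a=cv2.resize(im[60:280,185:325],None,fx=2.7,fy=2.7,interpolation=cv2.INTER_NEAREST)
b=cv2.resize(sc[165:240,285:375],(420,350),interpolation=cv2.INTER_NEAREST)
o=np.zeros((594,378+420,3),np.uint8);o[:,:378]=a;o[:350,378:]=b;cv2.imwrite("pics/final.png",o)
E
```

```text
[30.19 45.75 -0.1  -7.06 -0.4   1.46 -0.01 47.83]
[30.95 45.28  0.66 -0.18  0.39  0.02  0.01 85.23]
[ 32.9  199.75  -0.04  -0.51   1.16  -0.04  -0.05  85.6 ]
```

View pics/final.png

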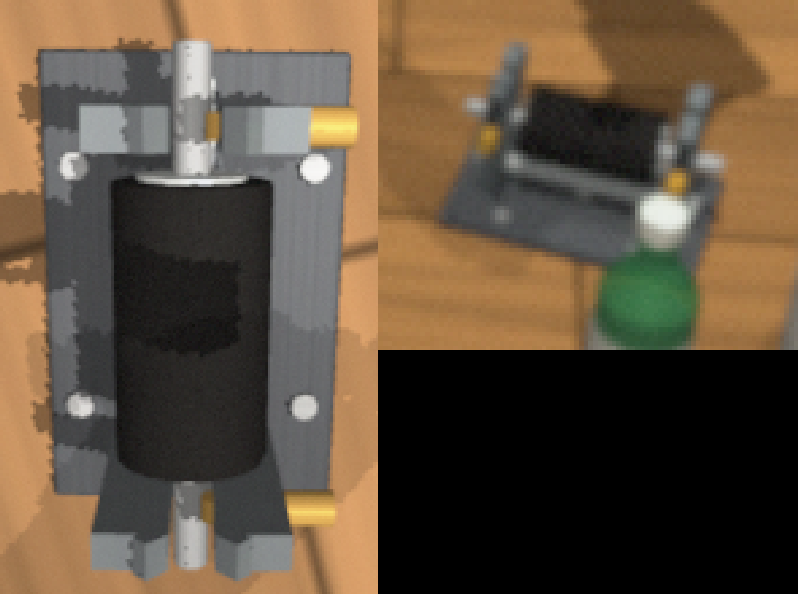

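The left crop shows the axle inside both slots with the orange plungers beside it. In the scene crop the bright axle tips are at about (475,105) and (712,160). I'll check the height of both ends with rays from the scene camera.

```bash
python3 - <<'E'
from press import *
np.set_printoptions(precision=4,suppress=True)
sc=cv2.imread("pics/scf.png");hsv=cv2.cvtColor(sc,cv2.COLOR_BGR2HSV)
m=((hsv[...,1]<60)&(hsv[...,2]>120)).astype(np.uint8)
n,l,s,c=cv2.connectedComponentsWithStats(m[165:240,285:375])
for i in range(1,n):
    if s[i,4]<4: continue
    uv=c[i]+[285,165];e,d=ray("scene",[uv]);d=d[0]
    t=((np.array([.5513,.2356,0])-e)@v)/(d@v);p=e+t*d;print(uv,s[i],"along",(p-[.5513,.2356,0])@u,"z",p[2])
E
```

```text
[312.8 176. ] [27 10  3  3  5] along -0.06025618182586531 z 0.11254567051791298
[353.0909 185.    ] [67 18  3  5 11] along 0.06147845652470232 z 0.11330803230347242
[305.5    187.2857] [19 21  4  4 14] along -0.07855165229980474 z 0.06390416961990486
[314.4 188.8] [29 23  2  3  5] along -0.05052862258023978 z 0.06615167644849629
[351.25 191.5 ] [65 25  3  4  8] along 0.059860398666921645 z 0.08828945417311251
[346.5 196.5] [60 30  4  4 12] along 0.048919575942106795 z 0.06568890606911082
[313.875 199.125] [28 33  3  3  8] along -0.048043607350213284 z 0.02563639554180619
[355.381  199.2381] [68 32  6  5 21] along 0.07614518890095429 z 0.06329986361690931
[345.937  211.2283] [ 55  40  14  14 127] along 0.05550991376545578 z 0.008713162135561947
[332.625 238.625] [46 73  5  2  8] along 0.030058494874584424 z -0.11931693157256118
```

Both axle ends come out at z ≈ 63–64 mm, level to under 1 mm and matching the felt seat height.

```bash
python3 -c "
from cell import *
print(job.job_done())"
```

```text
the job is handed in; nothing more can be done
None
```

The drum is in the stand with both axle ends felt home on their seats (axis about 62 mm up, level to under 1 mm by camera), released, and the job was handed in at about 33 s; no verdict was returned.

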